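# Walk the crate of bottle necks into the photo bay

### The arm

A 7-joint arm with a two-finger parallel gripper is mounted at the origin on the work surface. World frame = base frame: x ahead of the robot, y to its left, z up, the work surface at z = 0. Lengths are in m, angles in rad, forces in N, time in s.
With the tool pointing down it reaches from about 0.4 to 0.85 m from the base axis. Payload 6.9 kg.
Tool frame: the origin (TCP) lies at the very end of the fingers, on their centre line; the grasp point (between the pads) lies 19 mm behind it (r.pinch_z is the distance from the TCP to the grasp point, in m); z points along the fingers, y is the line along which they close (so a half turn about z gives the same grasp; the last joint's range is limited). The gripper opens to 85 mm and grips with 20 to 120 N. Pads are 22 mm wide; open, the fingers measure 114 mm over their backs; the gripper's body (76 mm by 85 mm) begins 54 mm behind the grasp point. The pads swing forward as they close: fully open they stand 13 mm farther back than shut.
Start: joints at [1.272, 0.507, -0.238, 1.5, 0.126, 1.149, -0.155], TCP at [0.246, -0.574, 0.231] pointing down, gripper open.
Joint ranges: [-3.08, 3.08], [-0.24, 2.05], [-1.43, 1.35], [0, 2.5], [-1.52, 4.66], [0.17, 1.96], [-2.89, 2.89]. Speed limits (rad/s): [2.39, 2.39, 3.14, 3.14, 3.14, 3.14, 3.14].

### API

Orientations are given as a 3x3 rotation matrix whose columns are the frame's x, y, z axes.
In Python, from station import r gives the robot as it stands.
- The arm moves only by the tool apply_moves, never from a script. Its arguments are lists of equal length, an entry for each row: "dp": the shift along the world's x, y, z in mm, a list of three; "angular": the turn, a rotation vector about the world's x, y, z in degrees, a list of three; "fingers": the closure in counts, from 0 (fully open) to 255 (shut). In form: {"dp": [[tx, ty, tz], ...], "angular": [[rx, ry, rz], ...], "fingers": [fingers, ...]}. A call has 1 to 12 rows; each row is the pose to reach, as a shift and turn from the pose commanded when the call began; what a row does not reach only later rows make up. A row lasts 1/10 s, in which the tool goes at most 50 mm and 8.59 degrees, less where a joint would pass 70% of its speed; a pose out of reach is approached as far as the arm can. A call with a gripper value outside its range is refused whole. The fingers move at their own pace and stop on an object; the grip force is fixed at half the most. Time passes only in rows, so rows that repeat a pose let the fingers close. It gives the time, the measured TCP pose, the force, the opening and the grip force at its end, in the units of the state.
- r.get_obs(): the state, without advancing time (a new reading comes with each control period).
- r.snapshot(name): name is "scene" or "top" or "wrist"; returns the picture (400x640x3 uint8, red, green, blue); there is no depth.
- r.get_calibration(name): a dict with "mtx" (3x3 intrinsics, pixels), "T" (4x4, takes a point from camera to world coordinates). Camera axes: x right, y down, z forward; pixel columns grow to the right and rows downward; lengths in m; the calibration is good to about 2 mm. A picture is of the moment at which its call begins: read the wrist's pose just before it. get_calibration takes no time and is no camera call; for the wrist camera it gives the pose at the moment of the call.
- r.job_done(): hands the job in; it is judged then, once.
The state is a dict: "time_s": time; "joint_pos": joint angles; "dq": joint speeds; "joint_torque": joint torques, N m; "ee_pos": TCP position; "orientation": TCP orientation; "contact_force": force on the tool from outside, world axes, zero at the start; "torque": the same for the moment, N m; "grip_width": finger opening in m; "gripper_force": force on a finger pad.
Only numpy, scipy, OpenCV 4.12 (cv2) and the standard library are available. Lean on these libraries where they do the work, as an engineer would, in place of code of your own. Each camera call takes 0.05 s, during which the arm holds its last target. There are 200 camera calls.

### The job

Walk the heavy grey crate of bottle necks along the bench into the yellow taped bay, without lifting it, by pushing the two coloured corner pads on its rear end in turn: the orange corner first, then the blue, then the orange again and so on, about 4 cm at a push. Finish with the crate standing squarely inside the tape, and leave the other crate, the one of flat sherds, where it is.

Things in the scene. Friction and masses are not known exactly. Their poses are not given: they have to be found in the camera images.
- pad_orange: Orange pad on the neck crate's left rear corner (looking forward): 20 mm deep, 45 wide, 10 to 66 mm above the bench, rear face 8 mm proud of the wall. Origin: middle of that flat rear face, 35 mm up: push here. x forward into the crate, y left, away from the blue pad, z up. Crate's centre: x 75, y -77.5 mm. Pushing one pad swings the crate; the other pad moves a quarter as far at most.
- pad_blue: Blue pad on the same crate's right rear corner, 155 mm from the orange; same size, origin and axes; crate's centre at x 75, y +77.5 mm. The crate: grey, 150 mm long (x, with pads), 200 wide (y), walls 60 high, 0.7 to 1 kg, on a recessed foot 100 x 120 mm. Bottle necks bedded in it: lying ones in the rear half (below 75 mm), three upright ones in front (to 115 mm).
- bay: Yellow tape outline flat on the white bench, 180 x 250 mm inside, tape 15 mm wide, no height. Origin: its centre. x is the way the crate must travel (roughly to the robot's left), y to the left of that (roughly towards the robot). Crate starts 125 to 155 mm short of it along x. When centred, its orange pad's origin lies at x -75, y +77.5 mm and the blue one's at x -75, y -77.5 mm.
- sherd_crate: The other crate, to be left alone: same grey shell, 150 x 200 x 66 mm, with white corner pads and a heap of flat glass sherds. Origin: centre of its underside, x towards its end without pads. It stands well beyond the bay. A dark bottle, a stoneware jar and a white cup stand beyond the work, on the side away from the robot.

How it is judged:
By the outcome, as a careful person would: the job done as asked, in the order asked, and still so for the second after the job is handed in, with the robot touching nothing.
It also fails if it takes over 72 s, if anything falls off the work surface, if the arm or the gripper's body presses on something with over 40 N, if the wrist force passes 120 N, or if a joint passes its speed limit or range.

## Working session

There is one attempt and no reset: what is moved stays moved. The work goes in short steps, Python scripts to look and compute and a tool call to move; the robot and the scene stay as the last step left them, time stands still between calls to the robot, and variables do not carry over. Pictures are saved under pics/ and viewed, at most 10 in all, crops included, and the job is handed in when it is done.

Besides the shell and the picture viewer there is one more tool, called after ">>>" as a command line: name --argument value ..., lists and objects as JSON in quotes. apply_moves: Moves the arm, as the interface text tells. Its arguments: {"type":"object","properties":{"dp":{"type":"array"},"angular":{"type":"array"},"fingers":{"type":"array"}},"required":["dp","angular","fingers"]}

```bash
ls; mkdir -p pics; cat > h.py <<'E'
import numpy as np, cv2
from station import r
def snap(n,f):
    im=r.snapshot(n); cv2.imwrite('pics/'+f,cv2.cvtColor(im,cv2.COLOR_RGB2BGR)); return im
def ray(n,uv,z,c=None):
    c=c or r.get_calibration(n); K,T=np.array(c['mtx']),np.array(c['T'])
    uv=np.atleast_2d(np.array(uv,float)); d=np.c_[uv,np.ones(len(uv))]@np.linalg.inv(K).T@T[:3,:3].T
    o=T[:3,3]; return o+d*((z-o[2])/d[:,2])[:,None]
def mask(im,h0,h1,s=110,v=80):
    h=cv2.cvtColor(im,cv2.COLOR_RGB2HSV); return cv2.inRange(h,(h0,s,v),(h1,255,255))
def blobs(m,amin=40):
    n,l,st,c=cv2.connectedComponentsWithStats(m)
    return [(st[i].tolist(),c[i].round(1).tolist()) for i in range(1,n) if st[i][4]>=amin]
E
python3 - <<'E'
from h import *
o=r.get_obs(); print(o['time_s'],o['ee_pos'],np.round(o['orientation'],3).tolist(),o['grip_width'])
a=snap('top','t0.png'); b=snap('scene','s0.png'); 
cv2.imwrite('pics/ts.png',cv2.cvtColor(np.vstack([a,b])[:, :],cv2.COLOR_RGB2BGR))
for n,i in(('top',a),('scene',b)):
    print(n,np.round(r.get_calibration(n)['T'],3).tolist())
    for k,h in(('or',(5,18)),('ye',(21,34)),('bl',(95,130))): print(k,blobs(mask(i,*h)))
E
```

```text
pics
0.0 [ 0.2458806  -0.57408213  0.23043922] [[0.919, 0.394, -0.001], [0.394, -0.919, 0.002], [-0.0, -0.002, -1.0]] 0.08550802943314158
top [[-0.013, -0.996, 0.092, 0.513], [-1.0, 0.011, -0.025, 0.164], [0.024, -0.092, -0.995, 0.949], [0.0, 0.0, 0.0, 1.0]]
or [([502, 0, 10, 5, 40], [506.6, 1.6]), ([318, 31, 9, 9, 64], [322.0, 34.7]), ([329, 30, 7, 8, 44], [332.0, 33.6]), ([438, 73, 29, 28, 606], [452.2, 86.4]), ([407, 171, 8, 10, 64], [410.4, 175.5]), ([458, 228, 11, 20, 176], [462.7, 237.5])]
ye [([322, 153, 90, 118, 1926], [352.5, 213.4])]
bl [([449, 159, 10, 20, 151], [453.7, 168.5])]
scene [[0.208, 0.637, -0.742, 1.322], [0.978, -0.138, 0.155, -0.001], [-0.004, -0.758, -0.652, 0.701], [0.0, 0.0, 0.0, 1.0]]
or [([173, 198, 10, 23, 134], [177.1, 205.4]), ([227, 215, 10, 7, 54], [231.1, 217.5]), ([157, 294, 39, 32, 896], [176.4, 309.7]), ([160, 330, 24, 11, 109], [171.4, 334.9]), ([352, 344, 14, 12, 128], [358.8, 349.7]), ([341, 353, 11, 11, 95], [345.6, 358.5])]
ye [([227, 189, 99, 95, 1149], [286.0, 242.5])]
bl [([176, 244, 9, 17, 135], [180.1, 251.8])]
```

View pics/t0.png

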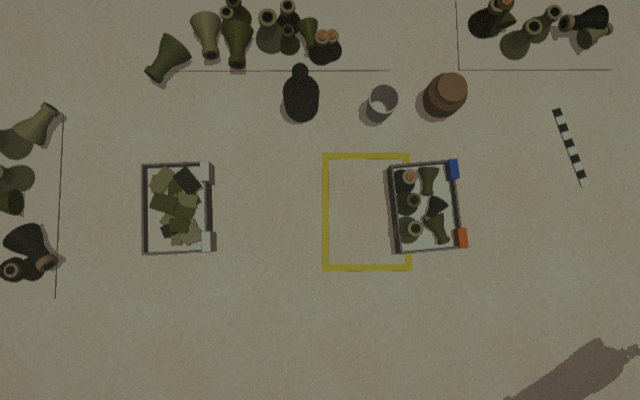

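View pics/s0.png

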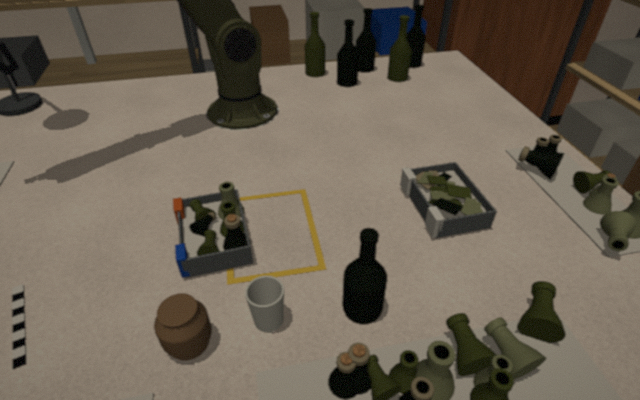

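The top view shows the neck crate with its orange pad at (462,238) and blue pad at (454,168). The tape spans (322,153)–(412,270) and the sherd crate stands at x 142–214. The scene view agrees.

```bash
cat >> h.py <<'E'
def bay(im):
    m=mask(im,20,35,90,70); ys,xs=np.nonzero(m); P=ray('top',np.c_[xs,ys],0)[:,:2]
    # far side strip (max y), and the two side strips (min x / max x)
    C=[]
    x0,x1,y0,y1=np.percentile(P[:,0],1),np.percentile(P[:,0],99),P[:,1].min(),np.percentile(P[:,1],99)
    L=[]
    for s in (P[P[:,1]>y1-.022],P[P[:,0]>x1-.02],P[P[:,0]<x0+.02]):
        vx,vy,cx,cy=cv2.fitLine(s.astype(np.float32),cv2.DIST_HUBER,0,.001,.001).ravel(); L.append((np.array([cx,cy]),np.array([vx,vy])))
    def X(a,b): t=np.linalg.solve(np.c_[a[1],-b[1]],b[0]-a[0]); return a[0]+t[0]*a[1]
    A,B=X(L[0],L[1]),X(L[0],L[2])  # front-right, front-left corners (tape mid-line)
    yb=(B-A)/np.linalg.norm(B-A); xb=np.array([yb[1],-yb[0]])
    c=(A+B)/2-xb*.0975
    return c,np.arctan2(xb[1],xb[0]),np.linalg.norm(B-A),L,(x0,x1,y0,y1)
def pads(im,zt=.066):
    out={}
    for k,h in(('o',(4,16)),('b',(100,130))):
        m=mask(im,*h,s=120,v=60); n,l,st,c=cv2.connectedComponentsWithStats(m)
        best=None
        for i in range(1,n):
            if 80<st[i][4]<400:
                p=ray('top',c[i],zt)[0]
                if .3<p[0]<.75 and -.3<p[1]<.25:
                    ys,xs=np.nonzero(l==i)
                    if best is None or st[i][4]>best[0]: best=(st[i][4],ray('top',np.c_[xs,ys],zt)[:,:2])
        q=best[1]; rc=cv2.minAreaRect((q*1000).astype(np.float32)); out[k]=(np.array(rc[0])/1000,rc[1],q)
    return out
BC=None
def crate(im,c,th):
    p=pads(im); o,b=p['o'][0],p['b'][0]; d=o-b; a=np.arctan2(d[1],d[0])-np.pi/2
    R=lambda t:np.array([[np.cos(t),-np.sin(t)],[np.sin(t),np.cos(t)]])
    Rc=R(a); res={}
    for k in 'ob':
        q=(p[k][2]-p[k][0])@Rc; rear=np.percentile(q[:,0],3)-.001
        res[k]=p[k][0]+Rc@[max(rear,-.0115),0]
    ctr=(res['o']+res['b'])/2+Rc@[.075,0]
    print('pad dist',np.linalg.norm(d)*1e3,'rects',p['o'][1],p['b'][1])
    print('world orange',res['o']*1e3,'blue',res['b']*1e3,'heading deg',np.degrees(a))
    print('in bay: ctr',(R(th).T@(ctr-c))*1e3,'yaw err',np.degrees(a-th),'o',(R(th).T@(res['o']-c))*1e3,'b',(R(th).T@(res['b']-c))*1e3)
    return res
E
python3 - <<'E'
from h import *
a=cv2.cvtColor(cv2.imread('pics/t0.png'),cv2.COLOR_BGR2RGB)
c,th,w,L,x=bay(a); print('bay',c*1e3,np.degrees(th),'w(265)',w*1e3,[np.round(l[1],4).tolist() for l in L],x)
crate(a,c,th)
im=snap('wrist','w0.png')
E
```

```text
bay [778.166  743.2246] 88.89902 w(265) 628.78326 [[0.9998000264167786, -0.019200000911951065], [0.004699999932199717, -1.0], [0.0020000000949949026, 1.0]] (np.float64(0.4562800732613164), np.float64(1.107658382560692), np.float64(-0.6037888793119373), np.float64(0.8492876875599576))
pad dist 154.09100468512787 rects (24.1271915435791, 41.68190383911133) (42.15653991699219, 18.21870231628418)
world orange [ 529.38922369 -185.92061348] blue [ 682.88481718 -172.34517435] heading deg -265.34489615621544
in bay: ctr [-850.87085594  161.79662567] yaw err -354.24391997781174 o [-933.75383386  230.8778092 ] b [-917.23156309   77.67139528]
```

View pics/w0.png

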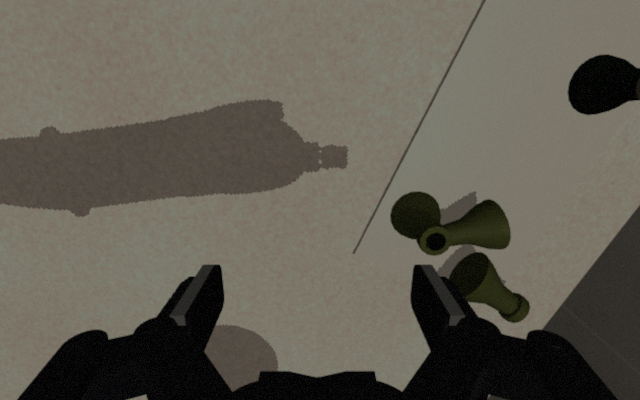

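The wrist view shows only bench, the arm's shadow and the finger tips near (210,270) and (425,270); no crate yet. I'll fix the tape mask, which picked up other yellowish pixels.

```bash
sed -i "s/    m=mask(im,20,35,90,70); ys,xs=np.nonzero(m); P=/    m=mask(im,20,35,100,80); n,l,st,_=cv2.connectedComponentsWithStats(m); ys,xs=np.nonzero(l==1+st[1:,4].argmax()); P=/; s/a=np.arctan2(d\[1\],d\[0\])-np.pi\/2/a=(np.arctan2(d[1],d[0])-np.pi\/2)%(2*np.pi)/" h.py
python3 - <<'E'
from h import *
a=cv2.cvtColor(cv2.imread('pics/t0.png'),cv2.COLOR_BGR2RGB)
c,th,w,L,x=bay(a); print('bay',c*1e3,np.degrees(th),'w(265)',w*1e3,[np.round(l[1],4).tolist() for l in L],np.round(x,4))
crate(a,c,th); np.savez('bay.npz',c=c,th=th)
E
```

```text
bay [595.50977   24.930508] 89.34687 w(265) 262.55548 [[0.9998999834060669, -0.01140000019222498], [0.007199999876320362, 1.0], [0.012299999594688416, 0.9998999834060669]] [ 0.4561  0.7351 -0.0812  0.1312]
pad dist 154.09100468512787 rects (24.1271915435791, 41.68190383911133) (42.15653991699219, 18.21870231628418)
world orange [ 529.38922369 -185.92061348] blue [ 682.88481718 -172.34517435] heading deg 94.65510384378459
in bay: ctr [-129.25064681   -6.01415405] yaw err 5.3082313484997155 o [-211.59112829   63.71276066] b [-196.26687817  -89.61811423]
```

```bash
python3 - <<'E'
from h import *
o=r.get_obs(); R=np.array(o['orientation']); T=np.array(r.get_calibration('wrist')['T'])
print('cam in tool mm',R.T@(T[:3,3]-o['ee_pos'])*1e3, 'cam z axis in tool',R.T@T[:3,2])
print(np.degrees(np.arctan2(R[1,0],R[0,0])),o['joint_pos'],o['time_s'])
E
```

```text
cam in tool mm [  82.22932995   -0.35753636 -142.51246594] cam z axis in tool [-3.18344834e-01 -5.78807513e-04  9.47974805e-01]
23.191785793697914 [ 1.27149882  0.50813502 -0.23753312  1.50088699  0.12571017  1.14888918
 -0.1548251 ] 0.15
```

>>> apply_moves --dp '[[25,30,0],[50,60,0],[75,90,0],[100,120,0],[125,150,0],[150,180,0],[175,205,0],[200,235,0],[225,265,0],[250,295,0],[270,325,0],[283,340,0]]' --angular '[[0,0,-8],[0,0,-16],[0,0,-24],[0,0,-32],[0,0,-40],[0,0,-48],[0,0,-56],[0,0,-64],[0,0,-72],[0,0,-80],[0,0,-88],[0,0,-96]]' --fingers '[255,255,255,255,255,255,255,255,255,255,255,255]'

```text
time_s: 1.35
ee_pos: [0.5309, -0.2305, 0.2309]
orientation: [[0.294, -0.956, 0.0], [-0.956, -0.294, 0.002], [-0.002, -0.001, -1.0]]
contact_force: [0.3, 0.0, -0.7]
grip_width: 0.0003
gripper_force: 0.0
```

>>> apply_moves --dp '[[0,0,-20],[0,0,-50],[0,0,-80],[0,0,-100],[0,0,-110],[0,0,-110]]' --angular '[[0,0,-6],[0,0,-12],[0,0,-18],[0,0,-18],[0,0,-18],[0,0,-18]]' --fingers '[255,255,255,255,255,255]'

```text
time_s: 1.95
ee_pos: [0.5284, -0.2341, 0.12]
orientation: [[-0.014, -1.0, -0.003], [-1.0, 0.014, 0.001], [-0.001, 0.003, -1.0]]
contact_force: [-0.6, 0.5, -0.1]
grip_width: 0.0002
gripper_force: 0.0
```

```bash
python3 - <<'E'
from h import *
o=r.get_obs(); R=np.array(o['orientation']); print(o['ee_pos'],np.degrees(np.arctan2(R[1,0],R[0,0])),R[:,2],o['contact_force'],o['grip_width'])
im=snap('wrist','w1.png')
b=np.load('bay.npz'); crate(snap('top','t1.png'),b['c'],b['th'])
E
```

```text
[ 0.52843056 -0.23405214  0.12000316] -90.7748250295373 [-0.0025164   0.00104412 -0.99999629] [-0.64377359  0.48617992 -0.08507274] 0.00015481373128998157
pad dist 154.108121850621 rects (43.309085845947266, 25.272199630737305) (42.58758544921875, 17.60068130493164)
world orange [ 529.00177306 -184.37092433] blue [ 682.65210749 -172.3004277 ] heading deg 93.67657605815654
in bay: ctr [-128.34941196   -6.97135311] yaw err 4.329703562871674 o [-210.04595636   64.11785099] b [-196.22478708  -89.3849096 ]
```

View pics/w1.png

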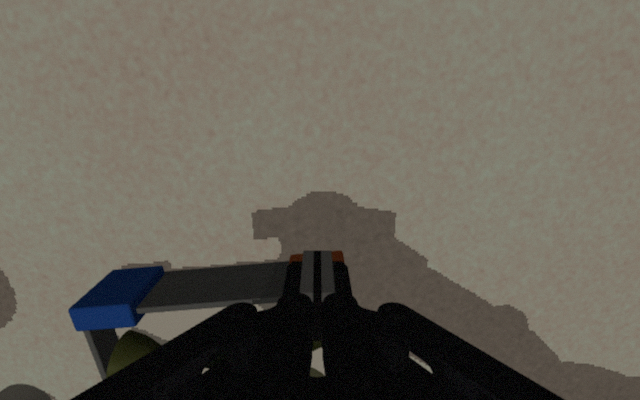

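The orange pad (290–345, 257) sits straight behind the fingers at x 318, with the blue pad at (118,298). The tool is in line, so I'll go down and approach.

>>> apply_moves --dp '[[0,0,-40],[0,0,-75],[0,0,-92],[0,0,-92],[0,20,-92],[0,30,-92],[0,34,-92],[0,36,-92],[0,38,-92],[0,40,-92],[0,40,-92]]' --angular '[[0,0,0],[0,0,0],[0,0,0],[0,0,0],[0,0,0],[0,0,0],[0,0,0],[0,0,0],[0,0,0],[0,0,0],[0,0,0]]' --fingers '[255,255,255,255,255,255,255,255,255,255,255]'

```text
time_s: 3.15
ee_pos: [0.5292, -0.1967, 0.0299]
orientation: [[-0.016, -1.0, 0.001], [-1.0, 0.016, -0.003], [0.003, -0.001, -1.0]]
contact_force: [-1.0, -4.2, 4.3]
grip_width: -0.0002
gripper_force: 2.4
```

Contact at the expected place. Now the first orange push.

>>> apply_moves --dp '[[0,4,0],[0,8,0],[0,12,0],[0,16,0],[0,20,0],[0,24,0],[0,28,0],[0,32,0],[0,36,0],[0,39,0],[0,40,0],[0,40,0]]' --angular '[[0,0,0],[0,0,0],[0,0,0],[0,0,0],[0,0,0],[0,0,0],[0,0,0],[0,0,0],[0,0,0],[0,0,0],[0,0,0],[0,0,0]]' --fingers '[255,255,255,255,255,255,255,255,255,255,255,255]'

```text
time_s: 4.35
ee_pos: [0.5275, -0.1559, 0.0291]
orientation: [[-0.016, -1.0, -0.003], [-1.0, 0.016, -0.001], [0.001, 0.003, -1.0]]
contact_force: [-3.9, -3.5, 2.1]
grip_width: -0.0002
gripper_force: 2.3
```

>>> apply_moves --dp '[[0,-15,0],[0,-45,0],[0,-75,0],[0,-80,0],[0,-80,0]]' --angular '[[0,0,0],[0,0,0],[0,0,0],[0,0,0],[0,0,0]]' --fingers '[255,255,255,255,255]'

```text
time_s: 4.85
ee_pos: [0.5287, -0.2366, 0.0291]
orientation: [[-0.017, -1.0, 0.0], [-1.0, 0.017, -0.0], [0.0, -0.0, -1.0]]
contact_force: [1.3, 0.2, 0.5]
grip_width: 0.0003
gripper_force: 0.0
```

```bash
cat > look.py <<'E'
import sys
from h import *
o=r.get_obs(); print(o['time_s'],o['ee_pos'],np.round(o['contact_force'],1))
b=np.load('bay.npz'); crate(snap('top',sys.argv[1]),b['c'],b['th'])
E
python3 look.py t2.png
```

```text
4.85 [ 0.52873846 -0.23663997  0.02914141] [1.3 0.2 0.5]
pad dist 153.15226596648964 rects (26.65524673461914, 43.80522155761719) (18.289995193481445, 42.76626968383789)
world orange [ 526.03598662 -143.98750745] blue [ 677.0310442  -169.64544378] heading deg 79.7986324373733
in bay: ctr [-107.70553816  -20.53593261] yaw err -9.548240057911569 o [-169.69897008   67.54377445] b [-193.63405003  -83.73394739]
```

Orange moved 40 mm and blue 3 mm, yaw −9.5°. Next, blue.

>>> apply_moves --dp '[[40,0,0],[85,0,0],[125,0,0],[145,0,0],[148,0,0],[148,20,0],[148,40,0],[148,46,0],[148,48,0],[148,50,0],[148,52,0],[148,52,0]]' --angular '[[0,0,0],[0,0,0],[0,0,0],[0,0,0],[0,0,0],[0,0,0],[0,0,0],[0,0,0],[0,0,0],[0,0,0],[0,0,0],[0,0,0]]' --fingers '[255,255,255,255,255,255,255,255,255,255,255,255]'

```text
time_s: 6.1
ee_pos: [0.6769, -0.1831, 0.0293]
orientation: [[-0.015, -1.0, 0.0], [-1.0, 0.015, -0.0], [0.0, -0.0, -1.0]]
contact_force: [-0.4, 0.3, 0.1]
grip_width: -0.0001
gripper_force: 0.0
```

>>> apply_moves --dp '[[0,3,0],[0,6,0],[0,10,0],[-1,14,0],[-1,18,0],[-2,22,0],[-2,26,0],[-3,30,0],[-3,34,0],[-4,38,0],[-4,42,0],[-4,43,0]]' --angular '[[0,0,0],[0,0,0],[0,0,0],[0,0,0],[0,0,0],[0,0,0],[0,0,0],[0,0,0],[0,0,0],[0,0,0],[0,0,0],[0,0,0]]' --fingers '[255,255,255,255,255,255,255,255,255,255,255,255]'

```text
time_s: 7.3
ee_pos: [0.6741, -0.14, 0.0298]
orientation: [[-0.014, -1.0, 0.002], [-1.0, 0.014, -0.001], [0.001, -0.002, -1.0]]
contact_force: [2.8, -4.3, 0.2]
grip_width: 0.0002
gripper_force: 2.3
```

>>> apply_moves --dp '[[0,-15,0],[0,-45,0],[0,-55,0],[0,-55,0]]' --angular '[[0,0,0],[0,0,0],[0,0,0],[0,0,0]]' --fingers '[255,255,255,255]'

```text
time_s: 7.7
ee_pos: [0.672, -0.1975, 0.029]
orientation: [[-0.018, -1.0, -0.001], [-1.0, 0.018, -0.001], [0.001, 0.001, -1.0]]
contact_force: [0.2, 0.1, -0.4]
grip_width: 0.0
gripper_force: 0.0
```

```bash
python3 look.py t3.png
```

```text
7.7 [ 0.67195766 -0.19747609  0.0290078 ] [ 0.2  0.1 -0.4]
pad dist 154.6298393005649 rects (42.70722198486328, 27.05933380126953) (15.707208633422852, 40.736602783203125)
world orange [ 524.72579927 -130.36120744] blue [ 679.32910172 -126.22287509] heading deg 90.42679549467914
in bay: ctr [-78.15162012  -6.85030785] yaw err 1.0799229993942798 o [-156.08849016   69.00920257] b [-150.18810695  -85.53688268]
```

```bash
sed -i 's/max(rear,-.0115)/rear/' h.py; python3 - <<'E'
from h import *
b=np.load('bay.npz')
for i in range(4):
    a=cv2.cvtColor(cv2.imread(f'pics/t{i}.png'),cv2.COLOR_BGR2RGB); print(i); crate(a,b['c'],b['th'])
a=cv2.resize(a[130:260,380:480],None,fx=5,fy=4.5,interpolation=cv2.INTER_CUBIC); cv2.imwrite('pics/t3c.png',cv2.cvtColor(a,cv2.COLOR_RGB2BGR))
E
```

```text
0
pad dist 154.09100468512787 rects (24.1271915435791, 41.68190383911133) (42.15653991699219, 18.21870231628418)
world orange [ 529.38922369 -185.92061348] blue [ 682.88481718 -172.34517435] heading deg 94.65510384378459
in bay: ctr [-129.25064681   -6.01415405] yaw err 5.3082313484997155 o [-211.59112829   63.71276066] b [-196.26687817  -89.61811423]
1
pad dist 154.108121850621 rects (43.309085845947266, 25.272199630737305) (42.58758544921875, 17.60068130493164)
world orange [ 529.09370176 -185.80157486] blue [ 682.65210749 -172.3004277 ] heading deg 93.67657605815654
in bay: ctr [-129.06416681   -7.02546846] yaw err 4.329703562871674 o [-211.47546605   64.0096203 ] b [-196.22478708  -89.3849096 ]
2
pad dist 153.15226596648964 rects (26.65524673461914, 43.80522155761719) (18.289995193481445, 42.76626968383789)
world orange [ 526.03598662 -143.98750745] blue [ 677.0310442  -169.64544378] heading deg 79.7986324373733
in bay: ctr [-107.70553816  -20.53593261] yaw err -9.548240057911569 o [-169.69897008   67.54377445] b [-193.63405003  -83.73394739]
3
pad dist 154.6298393005649 rects (42.70722198486328, 27.05933380126953) (15.707208633422852, 40.736602783203125)
world orange [ 524.7435653  -132.74618944] blue [ 679.32910172 -126.22287509] heading deg 90.42679549467914
in bay: ctr [-79.34393239  -6.87278347] yaw err 1.0799229993942798 o [-158.4731147    68.96425134] b [-150.18810695  -85.53688268]
```

View pics/t3c.png

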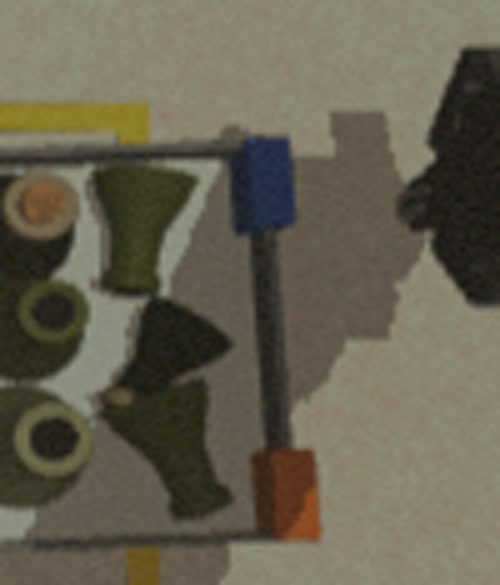

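The crop shows both the top and the darker front face of each pad. The rear top edges are at x≈292 (blue) and ≈317 (orange), so I'll take yaw from those edges.

```bash
python3 - <<'E'
s=open('h.py').read()
s=s.replace("m=mask(im,*h,s=120,v=60)","m=mask(im,*h,s=120,v=35)")
s=s.replace("    Rc=R(a); res={}\n    for k in 'ob':","    for it in range(4):\n     Rc=R(a); res={}\n     for k in 'ob':")
s=s.replace("    ctr=(res","    d=res['o']-res['b']; a=(np.arctan2(d[1],d[0])-np.pi/2)%(2*np.pi); Rc=R(a)\n    ctr=(res").replace("        q=(p[k][2]","          q=(p[k][2]").replace("        res[k]=","          res[k]=").replace("    d=res['o']-res['b']; a=","     d=res['o']-res['b']; a=")
s=s.replace("4)\n     Rc=R(a)","4):\n     Rc=R(a)") if "4)\n" in s else s
open('h.py','w').write(s)
E
python3 - <<'E'
from h import *
b=np.load('bay.npz')
for i in range(4):
    a=cv2.cvtColor(cv2.imread(f'pics/t{i}.png'),cv2.COLOR_BGR2RGB); print(i); crate(a,b['c'],b['th'])
E
```

```text
0
pad dist 154.06050874014522 rects (43.683895111083984, 28.69045066833496) (42.15653991699219, 18.21870231628418)
world orange [ 529.46202513 -185.72514169] blue [ 682.93894319 -172.32827727] heading deg 94.9886533895649
in bay: ctr [-129.18540392   -5.64178041] yaw err 5.641780894280041 o [-211.39483934   63.64219212] b [-196.2493652   -89.67204411]
1
pad dist 153.96079029349573 rects (43.52872085571289, 29.006839752197266) (42.58758544921875, 17.60068130493164)
world orange [ 529.46839542 -185.53066909] blue [ 682.85500983 -172.24641269] heading deg 94.94982792186143
in bay: ctr [-129.04270723   -5.65200434] yaw err 5.602955426576567 o [-211.20030675   63.63803904] b [-196.16846269  -89.58718303]
2
pad dist 154.09681841461384 rects (27.919281005859375, 45.22020721435547) (18.289995193481445, 42.76626968383789)
world orange [ 525.21618531 -143.69727117] blue [ 677.10155973 -169.71000816] heading deg 80.28149371547877
in bay: ctr [-107.49476231  -19.53628593] yaw err -9.065378779806096 o [-169.41809756   68.36683089] b [-193.6978064  -83.8051943]
3
pad dist 154.45940296741762 rects (42.85036849975586, 27.05933380126953) (15.707208633422852, 40.736602783203125)
world orange [ 525.30715153 -132.63139699] blue [ 679.6223655  -125.95892359] heading deg 92.47588404120829
in bay: ctr [-79.24818046  -4.61872328] yaw err 3.1290115459234245 o [-158.3519054    68.40201024] b [-149.92082969  -85.82711863]
```

Orange is now 83 mm short of its final place and blue 75 mm. Two more pairs of about 35–37 mm will do it. Second orange push:

>>> apply_moves --dp '[[-40,0,0],[-85,0,0],[-125,0,0],[-145,0,0],[-147,0,0],[-147,20,0],[-147,40,0],[-147,45,0],[-147,47,0],[-147,48,0]]' --angular '[[0,0,0],[0,0,0],[0,0,0],[0,0,0],[0,0,0],[0,0,0],[0,0,0],[0,0,0],[0,0,0],[0,0,0]]' --fingers '[255,255,255,255,255,255,255,255,255,255]'

```text
time_s: 8.75
ee_pos: [0.5267, -0.1467, 0.0293]
orientation: [[-0.014, -1.0, 0.0], [-1.0, 0.014, -0.0], [0.0, -0.0, -1.0]]
contact_force: [-0.1, 0.0, 0.2]
grip_width: 0.0004
gripper_force: 0.0
```

>>> apply_moves --dp '[[0,3,0],[0,6,0],[0,10,0],[0,14,0],[-1,18,0],[-1,22,0],[-1,26,0],[-1,30,0],[-2,34,0],[-2,38,0],[-2,40,0],[-2,40,0]]' --angular '[[0,0,0],[0,0,0],[0,0,0],[0,0,0],[0,0,0],[0,0,0],[0,0,0],[0,0,0],[0,0,0],[0,0,0],[0,0,0],[0,0,0]]' --fingers '[255,255,255,255,255,255,255,255,255,255,255,255]'

```text
time_s: 9.95
ee_pos: [0.5228, -0.1074, 0.0292]
orientation: [[-0.015, -1.0, -0.002], [-1.0, 0.015, -0.001], [0.001, 0.002, -1.0]]
contact_force: [-2.9, -2.7, 0.8]
grip_width: 0.0002
gripper_force: 1.8
```

>>> apply_moves --dp '[[0,-15,0],[0,-45,0],[0,-70,0],[0,-80,0],[0,-80,0]]' --angular '[[0,0,0],[0,0,0],[0,0,0],[0,0,0],[0,0,0]]' --fingers '[255,255,255,255,255]'

```text
time_s: 10.45
ee_pos: [0.524, -0.1888, 0.0293]
orientation: [[-0.017, -1.0, 0.001], [-1.0, 0.017, -0.001], [0.001, -0.001, -1.0]]
contact_force: [-0.5, -0.0, -0.2]
grip_width: 0.0001
gripper_force: 0.0
```

```bash
python3 look.py t4.png
```

```text
10.45 [ 0.52402976 -0.18878557  0.02931056] [-0.5 -0.  -0.2]
pad dist 154.05228921147028 rects (26.37847900390625, 46.52347183227539) (17.634899139404297, 41.828399658203125)
world orange [522.03595531 -95.18036292] blue [ 673.06741751 -125.53831472] heading deg 78.63475709106963
in bay: ctr [-61.56476662 -17.52453141] yaw err -10.712115404215231 o [-120.94059279   72.09989747] b [-149.57496786  -79.267802  ]
```

Third push clean: orange +37 mm, blue still. Blue next.

>>> apply_moves --dp '[[40,0,0],[85,0,0],[125,0,0],[145,0,0],[149,0,0],[149,20,0],[149,38,0],[149,42,0],[149,44,0],[149,44,0]]' --angular '[[0,0,0],[0,0,0],[0,0,0],[0,0,0],[0,0,0],[0,0,0],[0,0,0],[0,0,0],[0,0,0],[0,0,0]]' --fingers '[255,255,255,255,255,255,255,255,255,255]'

```text
time_s: 11.5
ee_pos: [0.6727, -0.1429, 0.0294]
orientation: [[-0.014, -1.0, -0.0], [-1.0, 0.014, -0.001], [0.001, 0.0, -1.0]]
contact_force: [-0.5, 0.1, 1.2]
grip_width: 0.0
gripper_force: 0.0
```

>>> apply_moves --dp '[[0,3,0],[0,7,0],[0,11,0],[0,15,0],[-1,19,0],[-1,23,0],[-1,27,0],[-1,31,0],[-2,35,0],[-2,39,0],[-2,43,0],[-2,43,0]]' --angular '[[0,0,0],[0,0,0],[0,0,0],[0,0,0],[0,0,0],[0,0,0],[0,0,0],[0,0,0],[0,0,0],[0,0,0],[0,0,0],[0,0,0]]' --fingers '[255,255,255,255,255,255,255,255,255,255,255,255]'

```text
time_s: 12.7
ee_pos: [0.6719, -0.0993, 0.0297]
orientation: [[-0.014, -1.0, 0.002], [-1.0, 0.014, -0.0], [0.0, -0.002, -1.0]]
contact_force: [2.4, -2.8, 1.0]
grip_width: -0.0002
gripper_force: 1.1
```

>>> apply_moves --dp '[[0,-15,0],[0,-45,0],[0,-60,0],[0,-60,0]]' --angular '[[0,0,0],[0,0,0],[0,0,0],[0,0,0]]' --fingers '[255,255,255,255]'

```text
time_s: 13.1
ee_pos: [0.6698, -0.164, 0.0291]
orientation: [[-0.019, -1.0, -0.001], [-1.0, 0.019, -0.002], [0.002, 0.001, -1.0]]
contact_force: [-1.4, -0.6, 0.3]
grip_width: 0.0001
gripper_force: 0.0
```

```bash
python3 look.py t5.png
```

```text
13.1 [ 0.66983007 -0.16397558  0.02912736] [-1.4 -0.6  0.3]
pad dist 153.02350681135283 rects (24.27436065673828, 41.753299713134766) (15.697175979614258, 43.02497100830078)
world orange [523.33958319 -86.85622771] blue [676.36194415 -86.26404391] heading deg 90.22172879145778
in bay: ctr [-36.44265909  -4.46645384] yaw err 0.874856296172908 o [-112.60213836   70.89124092] b [-110.26569442  -82.11442803]
```

Both pads are now about 37 mm from their final places, yaw 0.9°. Third orange push, then the last blue.

>>> apply_moves --dp '[[-40,0,0],[-85,0,0],[-125,0,0],[-145,0,0],[-147,0,0],[-147,25,0],[-147,50,0],[-147,57,0],[-147,60,0],[-147,60,0]]' --angular '[[0,0,0],[0,0,0],[0,0,0],[0,0,0],[0,0,0],[0,0,0],[0,0,0],[0,0,0],[0,0,0],[0,0,0]]' --fingers '[255,255,255,255,255,255,255,255,255,255]'

```text
time_s: 14.15
ee_pos: [0.5248, -0.0994, 0.0293]
orientation: [[-0.013, -1.0, 0.001], [-1.0, 0.013, -0.0], [0.0, -0.001, -1.0]]
contact_force: [-0.3, -0.1, -1.0]
grip_width: 0.0002
gripper_force: 0.0
```

>>> apply_moves --dp '[[0,3,0],[0,6,0],[0,10,0],[0,14,0],[-1,18,0],[-1,22,0],[-1,26,0],[-2,30,0],[-2,34,0],[-2,37,0],[-2,37,0]]' --angular '[[0,0,0],[0,0,0],[0,0,0],[0,0,0],[0,0,0],[0,0,0],[0,0,0],[0,0,0],[0,0,0],[0,0,0],[0,0,0]]' --fingers '[255,255,255,255,255,255,255,255,255,255,255]'

```text
time_s: 15.25
ee_pos: [0.5207, -0.0637, 0.0292]
orientation: [[-0.016, -1.0, -0.002], [-1.0, 0.016, -0.001], [0.001, 0.002, -1.0]]
contact_force: [-3.4, -3.2, 1.7]
grip_width: -0.0002
gripper_force: 1.8
```

>>> apply_moves --dp '[[0,-15,0],[0,-45,0],[0,-70,0],[0,-80,0],[0,-80,0]]' --angular '[[0,0,0],[0,0,0],[0,0,0],[0,0,0],[0,0,0]]' --fingers '[255,255,255,255,255]'

```text
time_s: 15.75
ee_pos: [0.522, -0.1441, 0.0293]
orientation: [[-0.017, -1.0, 0.0], [-1.0, 0.017, -0.0], [0.0, -0.0, -1.0]]
contact_force: [1.1, 0.6, 0.3]
grip_width: 0.0
gripper_force: 0.0
```

```bash
python3 look.py t6.png
```

```text
15.75 [ 0.52196291 -0.14413602  0.02929914] [1.1 0.6 0.3]
pad dist 154.11735353153904 rects (24.943002700805664, 45.3839111328125) (17.9330997467041, 42.477821350097656)
world orange [518.69697945 -50.91435317] blue [668.74183888 -86.10950649] heading deg 76.79911350330869
in bay: ctr [-20.24812998 -15.56890619] yaw err -12.547758991976174 o [-76.71551987  75.9432437 ] b [-110.19802846  -74.49305626]
```

>>> apply_moves --dp '[[40,0,0],[85,0,0],[125,0,0],[145,0,0],[147,0,0],[147,20,0],[147,36,0],[147,40,0],[147,40,0]]' --angular '[[0,0,0],[0,0,0],[0,0,0],[0,0,0],[0,0,0],[0,0,0],[0,0,0],[0,0,0],[0,0,0]]' --fingers '[255,255,255,255,255,255,255,255,255]'

```text
time_s: 16.7
ee_pos: [0.6686, -0.1008, 0.0293]
orientation: [[-0.012, -1.0, -0.001], [-1.0, 0.012, 0.001], [-0.001, 0.001, -1.0]]
contact_force: [0.9, -0.8, -0.5]
grip_width: -0.0002
gripper_force: 0.0
```

>>> apply_moves --dp '[[0,3,0],[0,7,0],[0,11,0],[0,15,0],[0,19,0],[0,23,0],[0,27,0],[0,31,0],[0,35,0],[0,39,0],[0,43,0],[0,46,0]]' --angular '[[0,0,0],[0,0,0],[0,0,0],[0,0,0],[0,0,0],[0,0,0],[0,0,0],[0,0,0],[0,0,0],[0,0,0],[0,0,0],[0,0,0]]' --fingers '[255,255,255,255,255,255,255,255,255,255,255,255]'

```text
time_s: 17.9
ee_pos: [0.6703, -0.0576, 0.0299]
orientation: [[-0.015, -1.0, 0.003], [-1.0, 0.015, -0.002], [0.002, -0.003, -1.0]]
contact_force: [3.0, -4.1, 0.7]
grip_width: 0.0
gripper_force: 2.1
```

```bash
python3 look.py t7.png
```

```text
17.9 [ 0.67034214 -0.05760619  0.02986122] [ 3.  -4.1  0.7]
pad dist 152.93565083335645 rects (24.219493865966797, 43.64461135864258) (41.267913818359375, 17.215349197387695)
world orange [520.30165372 -42.93084424] blue [673.21561923 -45.50619847] heading deg 89.03512423676402
in bay: ctr [ 5.86859   -2.4450916] yaw err -0.31174825852085014 o [-68.71423797  74.42967753] b [-69.54636187 -78.50370971]
```

>>> apply_moves --dp '[[0,-15,0],[0,-50,0],[0,-95,0],[0,-130,20],[0,-150,60],[0,-150,90],[0,-150,100],[0,-150,100]]' --angular '[[0,0,0],[0,0,0],[0,0,0],[0,0,0],[0,0,0],[0,0,0],[0,0,0],[0,0,0]]' --fingers '[255,255,255,255,255,255,255,255]'

```text
time_s: 18.75
ee_pos: [0.6693, -0.207, 0.1307]
orientation: [[-0.014, -1.0, 0.002], [-1.0, 0.014, 0.0], [-0.0, -0.002, -1.0]]
contact_force: [0.9, -0.5, 0.2]
grip_width: -0.0
gripper_force: 0.0
```

```bash
python3 look.py t8.png; python3 - <<'E'
from h import *
a=cv2.imread('pics/t8.png'); cv2.imwrite('pics/t8c.png',cv2.resize(a[135:285,290:480],None,fx=4,fy=4,interpolation=cv2.INTER_CUBIC))
E
```

```text
18.75 [ 0.66934307 -0.20700228  0.13065489] [ 0.9 -0.5  0.2]
pad dist 152.8729323412329 rects (24.186277389526367, 43.64461135864258) (17.876935958862305, 40.856773376464844)
world orange [520.42699763 -42.64133774] blue [673.29552871 -43.80135848] heading deg 89.56522761101148
in bay: ctr [ 6.86743384 -1.84244388] yaw err 0.21835511572661517 o [-68.42332149  74.30764184] b [-67.84072175 -78.56418057]
```

View pics/t8c.png

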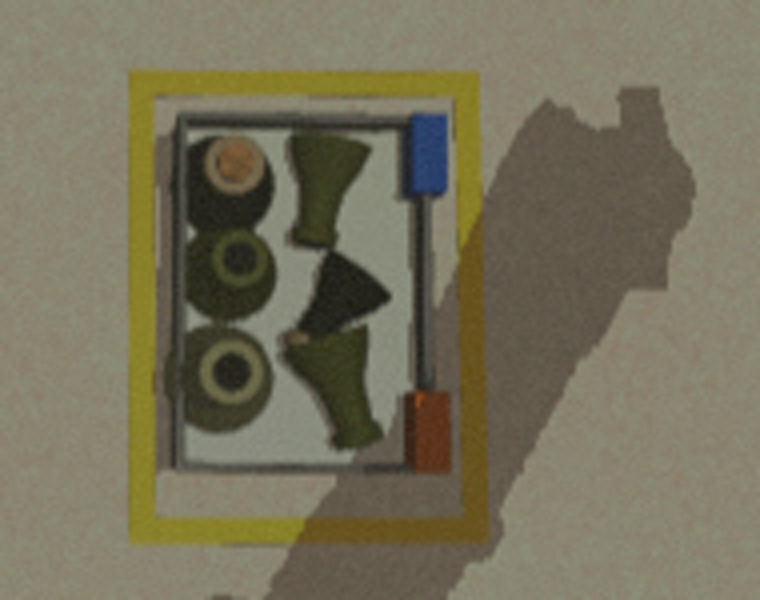

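The picture shows the crate (178–450, 112–470) squarely inside the tape's inner edge (155–458, 95–517). By measurement it is about 7 mm forward and 2 mm to the side of centre, yaw 0.2°, and the arm is clear.

```bash
python3 -c "
from station import r
print(r.job_done())"
```

```text
the job is handed in; nothing more can be done
None
```

I walked the neck crate into the yellow bay with six alternating pushes, orange first, and handed the job in at about 19 s. It stands about 7 mm forward of the bay's centre and 2 mm to one side, turned 0.2°. I never went near the sherd crate.

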